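# Check a dial padlock on the indexing fixture

### The job

Take the black handle of the indexing fixture and turn its table anticlockwise (seen from above, about a quarter turn) until the plunger clicks in with the padlock that has both a dial and a shackle at the front, in line with the steel block on the bench; then turn that padlock's dial clockwise, click by click, until the white line on its knob points at the shackle. With the padlock still lying in its nest, draw the shackle out to its stop, then lift the padlock out by the open shackle and show it: finish while holding it up by the shackle, still, at least 10 cm above the table's plate, without putting it down or letting go. Leave the table clicked in, the two unfinished padlocks in their nests, and the things on the bench where they are.

Things in the scene. Friction and masses are not known exactly. Their poses are not given: they have to be found in the camera images.
- index_base: Bench indexing fixture, fixed to the bench: green round foot 194 mm across, its frame's origin on the bench on the turning axis, z up. Its -x axis is the front (towards the robot, within 0.5 rad), marked by a small steel block on the bench there. A dark block with the sprung index plunger stands at its rear left, 45 deg from +x towards +y, up to 161 mm from the axis, 52 mm high.
- index_table: Turning table of the fixture: aluminium plate 210 mm across, 13 mm thick; origin on the turning axis on the plate's upper face, 66 mm above the bench, z up, turning with it. Four steel nests lie 70 mm from the axis every 90 deg; the dial padlock's is on -x. Starts 1.25 to 1.85 rad clockwise of index_base; it is home when its axes agree with those of index_base. Turns endlessly.
- padlock_nest (a point): Centre of the dial padlock's nest, on the plate's upper face, 70 mm from the axis on the table's -x. A sprung plunger drops into V notches of the table when this lies on index_base's -x, and every 90 deg from there; it centres the table from about 3 deg off. Elsewhere the table stays where it is left. About 3 N at the handle turns it, about 13 N leaves a notch.
- handle_grip (a point): Middle of the upright black handle that turns the table, at 45 deg from the table's -x towards its -y: a round grip 19 mm across that spins freely on its pin, 88 mm from the table's axis. Its thick part runs from 20 mm below to 12 mm above this point, its top is 20 mm above it; this point is 55 mm above the plate, 121 mm above the bench.
- padlock: The dial padlock, loose, about 0.36 kg: round brass body 52 mm across, 26 mm thick, lying dial up in its nest; origin at the centre of its underside, z up, the shackle towards -x. The nest is a ring 67 mm outside and 7 mm high with about 1 mm of room; a steel key 17.5 mm wide, 16 mm high stands on the plate between the shackle's legs, 27 to 35 mm from the body's centre, and stops it turning.
- padlock_dial (a joint): Angle of the dial, rad, anticlockwise from above positive. It clicks every 30 deg (pi/6) with about 0.05 N m. It opens only at the click at 0, where the white line on the knob points at the shackle and the white mark on the body's rim; starts 1 to 3 clicks anticlockwise of it (0.5 to 1.6). Within about 5 deg of 0 the latch lets the shackle move.
- dial_knob (a point): Centre of the top of the dial's dark steel knob, on the dial's axis, 45 mm above the padlock's underside. Hexagon knob, 22 mm across flats, a corner under the white line (flats face 30, 90 and 150 deg either side of the line), rising 16.5 mm above a black dial plate 41 mm across and 2 mm thick that turns with it and lies on the body's upper face.
- padlock_shackle (a joint): How far the shackle is drawn out of the body along the padlock's -x, m: 0 shut, 0.014 at its stop. It stays where it is put; drawing it takes about 3 N once the dial is at 0, else it is locked.
- shackle_grip (a point): Point midway between the shackle's two straight legs, on their axis height (13 mm above the padlock's underside), 40 mm from the padlock's axis when shut; moves with the shackle. Steel U of 8 mm round bar lying level, 37 mm over the legs, 21 mm between them, which are straight and bare from 22 to 46 mm from the padlock's axis; the bow ends at 65 mm.
- blank: Bystander: brass padlock body without dial or shackle, 52 mm across, 26 mm thick, loose in the nest on the table's +y. Origin at the centre of its underside.
- half_built: Bystander: brass padlock body with a shackle but no dial, same sizes as the dial padlock, loose in the nest on the table's +x. Origin at the centre of its underside.
- disc_low: Bystander: turned steel disc, 72 mm across, 22 mm high, under another disc. Origin at the centre of its underside.
- disc_high: Bystander: turned steel disc, 72 mm across, 18 mm high, lying on the other disc. Origin at the centre of its underside.
- oil_can: Bystander: red oil can, 70 mm across, 112 mm high, with a thin spout up to 165 mm. Origin at the centre of its underside.
- chuck_key: Bystander: lathe chuck key lying flat, T bar 122 mm long along its y, shank 92 mm along its x, 18 mm high. Origin under the T's middle.
- hasp: Bystander: flat steel hasp, about 115 by 45 mm, 8 mm high, lying flat. Origin under its hinge.
There are look-alikes about, which are no part of the job. What is shaped like the padlock but turquoise is not meant.

How it is judged:
On the way, in this order (a step that is already met when the one before it is completed fails the run):
1. the table is turned to the front notch and has clicked in (x of padlock_nest in the frame of index_base below -0.06 m and y of padlock_nest in the frame of index_base between -0.004 and 0.004 m), for 0.3 s.
2. the dial stands at its opening click, the table still in the notch (all of step 1 and value of joint padlock_dial between -0.1 and 0.1 rad), for 0.3 s.
3. the shackle is drawn out while the padlock lies in its nest (value of joint padlock_shackle above 0.0115 m and height (world z) of padlock below 0.073 m and angle between padlock's own z axis and vertical below 0.12 rad), for 0.1 s.
At the end, for the whole second after the job is handed in: Held still by the shackle (tool point within 45 mm of shackle_grip), shackle out over 10 mm, underside over 150 mm above the bench, clear of the fixture; table in the front notch (nest within 4 mm); unfinished padlocks in their nests (within 10 mm); bench things moved under 30 mm (all of step 1 and height (world z) of padlock above 0.15 m and value of joint padlock_shackle above 0.01 m and linear speed of padlock below 0.03 m/s and contact force between the fingers and padlock above 1 N and contact force between padlock and index_table below 0.05 N and distance between the grasp point and shackle_grip below 0.045 m and not (height (world z) of blank above 0.076 m or horizontal distance between blank and index_table above 0.08 m or horizontal distance between blank and index_table below 0.06 m) and not (height (world z) of half_built above 0.076 m or horizontal distance between half_built and index_table above 0.08 m or horizontal distance between half_built and index_table below 0.06 m) and distance of each of disc_low, disc_high, oil_can, chuck_key, hasp from where it was at the start of the episode below 0.03 m); the arm keeps its last pose, push and grip.
It fails at once if an unfinished padlock leaves its nest ((height (world z) of blank above 0.076 m or horizontal distance between blank and index_table above 0.08 m or horizontal distance between blank and index_table below 0.06 m) or (height (world z) of half_built above 0.076 m or horizontal distance between half_built and index_table above 0.08 m or horizontal distance between half_built and index_table below 0.06 m)).
It fails at once if a thing on the bench is pushed away by more than 30 mm (distance of any of disc_low, disc_high, oil_can, chuck_key, hasp from where it was at the start of the episode above 0.03 m).
It also fails if it takes over 67 s, if anything falls off the work surface, if the arm or the gripper's body presses on something with over 40 N, if the wrist force passes 120 N, or if a joint passes its speed limit or range.

### The arm

A 7-joint arm with a two-finger parallel gripper is mounted at the origin on the work surface. World frame = base frame: x ahead of the robot, y to its left, z up, the work surface at z = 0. Lengths are in m, angles in rad, forces in N, time in s.
With the tool pointing down it reaches from about 0.425 to 0.95 m from the base axis. Payload 4.7 kg.
Tool frame: the origin (TCP) lies between the finger pads, 19 mm behind the fingertips; this is the grasp point; z points along the fingers, y is the line along which they close (so a half turn about z gives the same grasp; the last joint's range is limited). The gripper opens to 85 mm and grips with 20 to 120 N. Pads are 22 mm wide; open, the fingers measure 114 mm over their backs; the gripper's body (76 mm by 85 mm) begins 54 mm behind the grasp point. The pads swing forward as they close: fully open they stand 13 mm farther back than shut.
Start: joints at [1.185, 0.469, -0.049, 1.532, 0.024, 1.141, -0.082], TCP at [0.236, -0.632, 0.25] pointing down, gripper open.
Joint ranges: [-2.59, 2.59], [-0.33, 1.99], [-1.39, 1.29], [0.1, 2.45], [-1.04, 4.18], [0.21, 1.99], [-2.66, 2.66]. Speed limits (rad/s): [2.57, 2.57, 3.14, 3.14, 3.14, 3.14, 3.14].

### API

Orientations are given as a rotation vector (axis times angle).
In Python, from bench import ctrl gives the robot as it stands. The module is installed in compiled form; this text tells all that it offers.
- The arm moves only by the shell command python3 -m inch 'ROWS' [FORCE]. ROWS is a JSON object whose one key "commands" holds a list that holds one entry, the list of rows, each a list of 5 numbers: the closure, from 0 (fully open) to 1 (shut), then the shift along the tool's x, y, z in m, then the turn about the tool's z in rad. In form: {"commands": [[[grip, tx, ty, tz, spin], ...]]}. A call has 1 to 10 rows; each row shifts and turns the commanded pose from where the row before left it, along the tool's axes as they then stand; what a row does not reach is not made up. A row lasts 1/8 s, in which the tool goes at most 62.5 mm and 10.7 degrees, less where a joint would pass 70% of its speed; a pose out of reach is approached as far as the arm can. A call with a gripper value outside its range is refused whole. The fingers move at their own pace and stop on an object; FORCE is the grip in N (left out, the last holds). Time passes only in rows, so rows that do not move let the fingers close. It gives the time, the measured TCP pose, the force, the opening and the grip force at its end, in the units of the state.
- ctrl.sense(): the state, without advancing time (a new reading comes with each control period).
- ctrl.grab_frame(name): name is "side" or "top" or "wrist"; returns the picture (480x640x3 uint8, red, green, blue); there is no depth.
- ctrl.camera_info(name): a dict with "fovy" (degrees; the focal length in pixels is half the picture's height over the tangent of half this angle, whatever the lens; pixels are square), "cx", "cy" (the principal point, pixels), "T" (4x4, takes a point from camera to world coordinates). Camera axes: x right, y up, looking along -z (the intrinsics and any distortion apply to the point x, -y, -z); pixel columns grow to the right and rows downward; lengths in m; the calibration is good to about 2 mm. The wrist camera is an equidistant fisheye: a pixel r from the principal point sees the ray r / f radians off the axis. A picture is of the moment at which its call begins: read the wrist's pose just before it. camera_info takes no time and is no camera call; for the wrist camera it gives the pose at the moment of the call.
- ctrl.close_job(): hands the job in; it is judged then, once.
The state is a dict: "time_s": time; "joint_pos": joint angles; "qd": joint speeds; "effort": joint torques, N m; "tcp_pos": TCP position; "tool_rot": TCP orientation; "force": force on the tool from outside, world axes, zero at the start; "torque": the same for the moment, N m; "opening": finger opening in m; "gripper_force": force on a finger pad.
Only numpy, scipy, OpenCV 4.12 (cv2) and the standard library are available. Lean on these libraries where they do the work, as an engineer would, in place of code of your own. Each camera call takes 0.05 s, during which the arm holds its last target. There are 200 camera calls.

## Working session

There is one attempt and no reset: what is moved stays moved. The work goes in short steps, Python scripts to look and compute and a shell command to move; the robot and the scene stay as the last step left them, time stands still between calls to the robot, and variables do not carry over. Pictures are saved under pics/ and viewed, at most 10 in all, crops included, and the job is handed in when it is done.

```bash
mkdir -p pics; cat > h.py <<'E'
import numpy as np, cv2
from bench import ctrl
from scipy.spatial.transform import Rotation as R
def cam(n):
    i=ctrl.camera_info(n); f=240/np.tan(np.radians(i["fovy"])/2); return f,i["cx"],i["cy"],np.array(i["T"])
def ray(n,u,v,c=None):
    f,cx,cy,T=c or cam(n); x=(u-cx);y=(v-cy)
    if n=="wrist":
        r=np.hypot(x,y)+1e-9; t=r/f; d=np.array([x/r*np.sin(t),-y/r*np.sin(t),-np.cos(t)])
    else: d=np.array([x/f,-y/f,-1])
    return T[:3,3],T[:3,:3]@d
def onz(n,u,v,z,c=None):
    o,d=ray(n,u,v,c); return o+d*(z-o[2])/d[2]
def proj(n,p,c=None):
    f,cx,cy,T=c or cam(n); q=T[:3,:3].T@(np.array(p)-T[:3,3]); x,y,z=q[0],-q[1],-q[2]
    if n=="wrist":
        r=np.hypot(x,y)+1e-9; t=np.arctan2(r,z); return cx+f*t*x/r, cy+f*t*y/r
    return cx+f*x/z, cy+f*y/z
def snap(n,name):
    c=cam(n); im=ctrl.grab_frame(n)[:,:,::-1].copy(); cv2.imwrite(f"pics/{name}.png",im); return im,c
E
python3 - <<'E'
from h import *
for n in("top","side","wrist"):
    im,c=snap(n,n+"0"); print(n,c[0],c[1:3],c[3].round(3).tolist())
s=ctrl.sense();print(s)
E
```

```text
top 521.1788225695286 (310.5697661409774, 236.3432736412115) [[-0.026, 0.991, -0.134, 0.4], [-1.0, -0.025, 0.01, -0.033], [0.007, 0.135, 0.991, 1.144], [0.0, 0.0, 0.0, 1.0]]
side 594.5705623825626 (325.1378413029174, 241.1639958343501) [[-0.734, 0.352, -0.581, -0.337], [-0.679, -0.372, 0.633, 0.948], [0.006, 0.859, 0.512, 0.873], [0.0, 0.0, 0.0, 1.0]]
wrist 371.64829954431775 (324.4990359883519, 238.89434414146547) [[0.35, 0.897, 0.27, 0.305], [-0.937, 0.335, 0.1, -0.606], [-0.001, -0.288, 0.958, 0.373], [0.0, 0.0, 0.0, 1.0]]
{'time_s': 0.15, 'joint_pos': array([ 1.1851266 ,  0.46926415, -0.04860754,  1.53340086,  0.02411602,
        1.14098035, -0.08228323]), 'qd': array([ 0.00132032, -0.00237413, -0.00016029, -0.00493701,  0.00085956,
       -0.00077073, -0.00052462]), 'effort': array([-1.11022280e-03, -5.10770738e+01, -4.75194503e-02, -2.37978745e+01,
        1.07711420e-02,  5.38057153e-03, -1.99029461e-05]), 'tcp_pos': array([ 0.23562375, -0.63210841,  0.24920504]), 'tool_rot': array([-3.09031354e+00, -5.57283409e-01,  4.90442258e-04]), 'force': array([ 0.33691866,  0.11447235, -0.2414284 ]), 'torque': array([-0.02394566,  0.00584482,  0.01503172]), 'gripper_force': 0.0, 'opening': 0.08520224157321724}
```

View pics/top0.png

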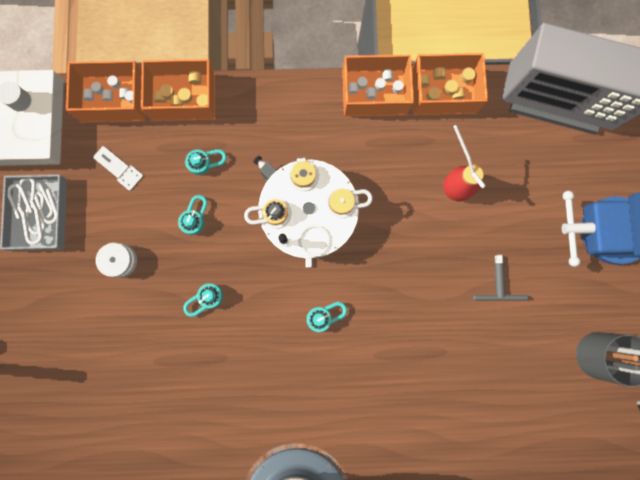

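View pics/side0.png

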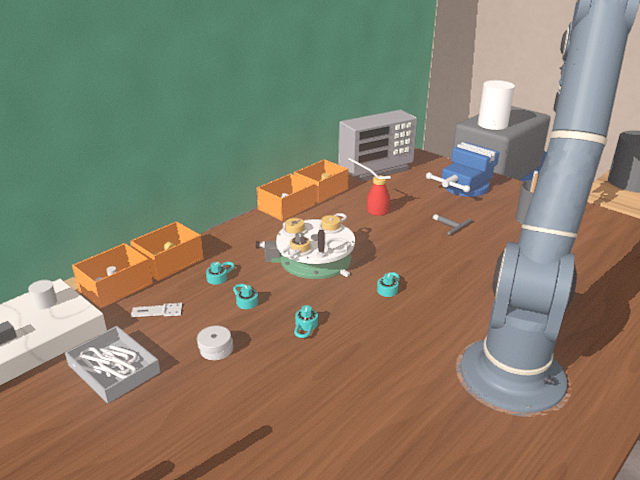

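The top view shows the fixture at about (308,209), with the dial padlock at (274,211) and its shackle pointing left. The half-built one is at (342,201), the blank at (304,174), the handle at (283,240) and the steel front block at (308,262). 

Possible mix-ups: the four turquoise look-alikes at (200,160), (192,218), (207,297) and (320,318), the half-built at (342,201) and the blank at (304,174). I choose the brass one with a dark dial and a shackle at (274,211), and will check it in one close crop.

```bash
python3 - <<'E'
from h import *
im=cv2.imread("pics/top0.png"); c=cam("top")
cv2.imwrite("pics/crop1.png",cv2.resize(im[140:280,230:400],None,fx=4.5,fy=4.2,interpolation=cv2.INTER_CUBIC)[:600,:800])
hsv=cv2.cvtColor(im,cv2.COLOR_BGR2HSV)
m=((hsv[...,1]<60)&(hsv[...,2]>150)).astype(np.uint8)
w=np.zeros_like(m); w[150:275,235:385]=m[150:275,235:385]
# plate edge: convex hull of largest after opening
o=cv2.morphologyEx(w,cv2.MORPH_OPEN,np.ones((13,13)))
cs=max(cv2.findContours(o,0,1)[0],key=cv2.contourArea); e=cv2.fitEllipse(cv2.convexHull(cs)); print("plate",e)
C=onz("top",*e[0],0.066); print("table C",C, "diam", np.linalg.norm(onz("top",e[0][0]-e[1][0]/2,e[0][1],.066)-C)*2)
print("block mask px:",[ (cv2.boundingRect(k)) for k in cv2.findContours(w[256:275],0,1)[0]])
for k in [(308,262)]: print("block",onz("top",*k,0.01))
b=((hsv[...,0]>12)&(hsv[...,0]<32)&(hsv[...,1]>90)&(hsv[...,2]>140)).astype(np.uint8)
w=np.zeros_like(b); w[150:275,235:385]=b[150:275,235:385]
for k in cv2.findContours(w,0,1)[0]:
    if cv2.contourArea(k)>60:
        p=cv2.minEnclosingCircle(k); q=onz("top",*p[0],.09); print("brass",p,q,np.degrees(np.arctan2(*(q-C)[1::-1])),np.linalg.norm((q-C)[:2]))
for k in [(283,238)]: q=onz("top",*k,.14);print("handle",q,np.degrees(np.arctan2(*(q-C)[1::-1])),np.linalg.norm((q-C)[:2]))
E
```

```text
plate ((308.4987487792969, 208.62234497070312), (97.6087417602539, 99.15341186523438), 147.7742462158203)
table C [ 0.60509757 -0.04091913  0.066     ] diam 0.2051475166412435
block mask px: [(294, 0, 27, 12)]
block [ 0.49743912 -0.03724276  0.01      ]
brass ((275.0789489746094, 211.65789794921875), 12.532882690429688) [0.59589398 0.02804186 0.09      ] 97.60181681860234 0.06957244179159307
brass ((341.8888854980469, 201.11111450195312), 12.885161399841309) [ 0.61455995 -0.10994026  0.09      ] -82.19375547351575 0.06966672885018714
brass ((302.6199951171875, 173.5800018310547), 12.76884651184082) [ 0.67473128 -0.03042416  0.09      ] 8.570930118172337 0.07042015380929664
handle [0.53423205 0.01066328 0.14      ] 143.94944229583535 0.08765082487490149
```

View pics/crop1.png

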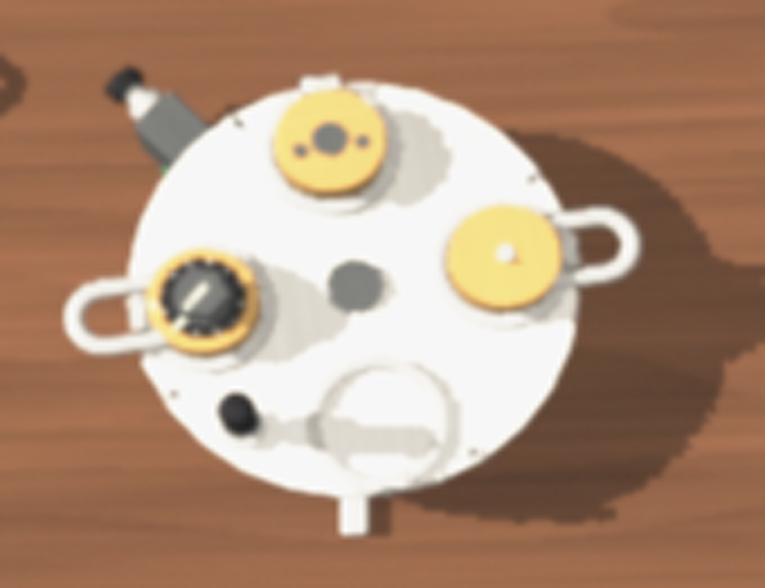

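The close crop confirms it: brass body with a black dial and a shackle to the left. The white line points lower-left, about 50-60° anticlockwise of the shackle. The handle is the black post at crop (238,413). Next I work out the approach in tool axes.

```bash
cat >> h.py <<'E'
def st():
    s=ctrl.sense(); M=R.from_rotvec(s["tool_rot"]).as_matrix(); return s,M
def go(p,yaw=None):
    s,M=st(); d=M.T@(np.array(p)-s["tcp_pos"]); 
    cur=np.degrees(np.arctan2(M[1,0],M[0,0])); print("t",s["time_s"],"tcp",s["tcp_pos"].round(4),"xaxis yaw",cur.round(2),"tilt",M[2].round(3),"F",s["force"].round(1),"op",round(s["opening"],4),"gf",round(s["gripper_force"],1),"q7",s["joint_pos"][6].round(2))
    print("delta tool",d.round(4), "spin(tool z)", None if yaw is None else round(np.radians((cur-yaw+180)%360-180),3))
E
python3 -c "
from h import *
go([.534,.011,.25],0);print(st()[1].round(3))"
```

```text
t 0.15 tcp [ 0.2356 -0.6321  0.2492] xaxis yaw 20.44 tilt [-0.    -0.001 -1.   ] F [ 0.3  0.1 -0.2] op 0.0852 gf 0.0 q7 -0.08
delta tool [ 5.042e-01 -4.984e-01 -1.000e-04] spin(tool z) 0.357
[[ 0.937  0.349 -0.001]
 [ 0.349 -0.937  0.001]
 [-0.    -0.001 -1.   ]]
```

```bash
python3 -m inch '{"commands": [[[0.3,0.042,-0.0415,0,0],[0.3,0.042,-0.0415,0,0],[0.3,0.042,-0.0415,0,0],[0.3,0.042,-0.0415,0,0],[0.3,0.042,-0.0415,0,0],[0.3,0.042,-0.0415,0,0],[0.3,0.042,-0.0415,0,0],[0.3,0.042,-0.0415,0,0],[0.3,0.042,-0.0415,0,0],[0.3,0.042,-0.0415,0,0]]]}' 60
python3 -m inch '{"commands": [[[0.4,0.042,-0.0415,0,0],[0.4,0.042,-0.0415,0,0],[0.4,0,0,0,0.18],[0.4,0,0,0,0.177],[0.4,0,0,0,0],[0.4,0,0,0,0]]]}'
python3 - <<'E'
from h import *
go([.534,.011,.25],0)
snap("wrist","w1"); go([.534,.011,.121],0)
print(proj("wrist",[.534,.011,.141]))
E
```

```text
time_s: 1.4
tcp_pos: [0.4848, -0.0953, 0.2501]
tool_rot: [3.091, 0.557, 0.0]
force: [0.2, -0.4, 0.2]
opening: 0.0602
gripper_force: 0.0
time_s: 2.15
tcp_pos: [0.534, 0.0101, 0.2499]
tool_rot: [3.142, 0.003, -0.0]
force: [0.8, 0.2, 0.2]
opening: 0.0511
gripper_force: 0.0
t 2.15 tcp [0.534  0.0101 0.2499] xaxis yaw 0.12 tilt [-0.  0. -1.] F [0.8 0.2 0.2] op 0.0511 gf 0.0 q7 -1.78
delta tool [-0.     -0.0009 -0.0001] spin(tool z) 0.002
t 2.2 tcp [0.534 0.01  0.25 ] xaxis yaw 0.08 tilt [ 0.  0. -1.] F [-0.8  0.1 -0. ] op 0.0513 gf 0.0 q7 -1.78
delta tool [-0.    -0.001  0.129] spin(tool z) 0.001
(np.float64(322.98461405232075), np.float64(244.88472720713546))
```

View pics/w1.png

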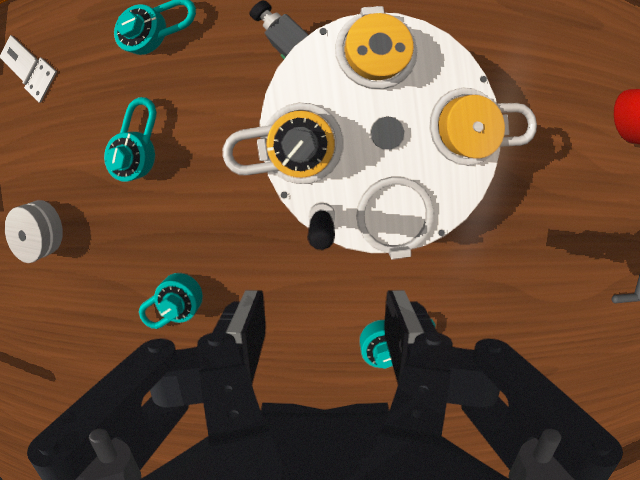

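The wrist view shows the handle post from its base at (322,208) to its top near (320,238), the hub at (388,133), the dial padlock at (300,145) and the front block at (400,253).

```bash
python3 - <<'E'
from h import *
im=cv2.imread("pics/w1.png"); c=cam("wrist"); hsv=cv2.cvtColor(im,cv2.COLOR_BGR2HSV)
g=im.max(2)
def blob(m,x0,y0,x1,y1):
    w=np.zeros(m.shape,np.uint8); w[y0:y1,x0:x1]=m[y0:y1,x0:x1]
    return max(cv2.findContours(w,0,1)[0],key=cv2.contourArea)
hb=blob(g<60,300,195,345,260); print("handle box",cv2.boundingRect(hb),cv2.minAreaRect(hb))
hub=cv2.minEnclosingCircle(blob(g<150,365,112,412,155)); C=onz("wrist",*hub[0],.068,c); print("hub",hub,C)
y=(hsv[...,0]>12)&(hsv[...,0]<32)&(hsv[...,1]>120)&(hsv[...,2]>120)
for b in[(262,100,340,185),(335,5,420,85),(430,85,510,165)]:
    p=cv2.minEnclosingCircle(blob(y,*b)); q=onz("wrist",*p[0],.09,c);d=q-C; print(p,q.round(4),np.degrees(np.arctan2(d[1],d[0])).round(1),np.linalg.norm(d[:2]).round(4))
for k,z in[((320,239),.141),((400,253),.01)]:
    q=onz("wrist",*k,z,c);d=q-C; print("h/block",q.round(4),np.degrees(np.arctan2(d[1],d[0])).round(1),np.linalg.norm(d[:2]).round(4))
E
```

```text
handle box (308, 211, 27, 39) ((321.0, 230.0), (38.0, 26.0), 90.0)
hub ((387.19488525390625, 132.93609619140625), 17.29302406311035) [ 0.60678687 -0.04123016  0.068     ]
((299.8645935058594, 143.5729217529297), 34.05263900756836) [0.598  0.0287 0.09  ] 97.2 0.0705
((378.5335998535156, 46.4609260559082), 34.519474029541016) [ 0.6742 -0.0305  0.09  ] 9.0 0.0683
((471.34698486328125, 126.36422729492188), 33.7757682800293) [ 0.6159 -0.1061  0.09  ] -82.0 0.0655
h/block [0.538 0.013 0.141] 141.8 0.0875
h/block [ 0.4834 -0.0693  0.01  ] -167.2 0.1265
```

```bash
python3 - <<'E'
from h import *
C=np.array([.606,-.041,0])
a=np.radians(-172.3); k=C+[.101*np.cos(a),.101*np.sin(a),.074]
print("empty key: top",proj("top",k),"wrist",proj("wrist",k),"side",proj("side",k))
for z in(.0,.015,.03):
  q=onz("top",308.4,264,z); s=onz("side",345,272,z); d=q-C; e=s-C
  print(z,q.round(4),s.round(4),np.degrees(np.arctan2(d[1],d[0])).round(1),np.degrees(np.arctan2(e[1],e[0])).round(1),np.linalg.norm(d[:2]),np.linalg.norm(e[:2]))
im=cv2.imread("pics/side0.png"); cv2.imwrite("pics/crop2.png",cv2.resize(im[200:300,245:375],None,fx=6,fy=6,interpolation=cv2.INTER_CUBIC))
E
```

```text
empty key: top (np.float64(316.33475386472304), np.float64(255.02714438540482)) wrist (np.float64(399.17296340721504), np.float64(252.37946542272428)) side (np.float64(347.06820643567426), np.float64(247.43863438228112))
0.0 [ 0.4939 -0.0381  0.    ] [ 0.5065 -0.0497  0.    ] 178.5 -175.0 0.11217124955825701 0.09991696327469107
0.015 [ 0.4926 -0.038   0.015 ] [ 0.492  -0.0325  0.015 ] 178.5 175.8 0.11340456572030654 0.114347246276587
0.03 [ 0.4914 -0.0379  0.03  ] [ 0.4775 -0.0154  0.03  ] 178.5 168.7 0.11463789495646837 0.13105338318035928
```

View pics/crop2.png

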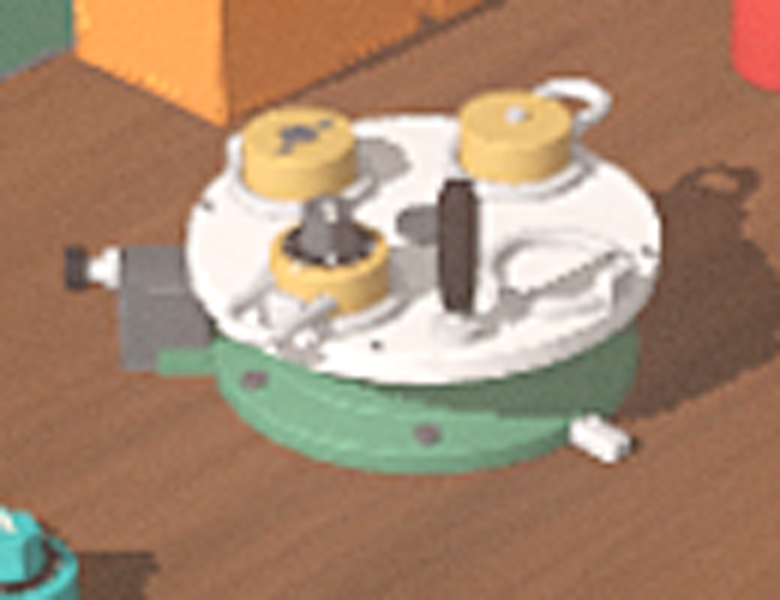

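The side crop shows the real front block on the bench at crop (600,440), about 178° from the axis. The wrist-view bit at (400,253) was the empty nest's key. I check this against the plunger, then compute the handle path.

```bash
python3 - <<'E'
from h import *
C=np.array([.606,-.041,0])
for n,u,v in(("top",257.8,160.5),("wrist",259,9)):
  for z in(.03,.045):
    d=onz(n,u,v,z)-C; print(n,np.degrees(np.arctan2(d[1],d[0])),np.linalg.norm(d[:2]))
go([.536,.0125,.121],0)
for a in np.arange(142.7,226,5): print(round(a,1),(C[:2]+.088*np.array([np.cos(np.radians(a)),np.sin(np.radians(a))])).round(4))
E
```

```text
top 43.029830115156365 0.15906482159430094
top 43.76029268302213 0.15498501578420923
wrist 42.8534698703163 0.16436577924649215
wrist 43.42477699339553 0.15878304517154446
t 2.2 tcp [0.534 0.01  0.25 ] xaxis yaw 0.08 tilt [ 0.  0. -1.] F [-0.8  0.1 -0. ] op 0.0513 gf 0.0 q7 -1.78
delta tool [ 0.002  -0.0025  0.129 ] spin(tool z) 0.001
142.7 [0.536  0.0123]
147.7 [0.5316 0.006 ]
152.7 [ 0.5278 -0.0006]
157.7 [ 0.5246 -0.0076]
162.7 [ 0.522  -0.0148]
167.7 [ 0.52   -0.0223]
172.7 [ 0.5187 -0.0298]
177.7 [ 0.5181 -0.0375]
182.7 [ 0.5181 -0.0451]
187.7 [ 0.5188 -0.0528]
192.7 [ 0.5202 -0.0603]
197.7 [ 0.5222 -0.0678]
202.7 [ 0.5248 -0.075 ]
207.7 [ 0.5281 -0.0819]
212.7 [ 0.5319 -0.0885]
217.7 [ 0.5364 -0.0948]
222.7 [ 0.5413 -0.1007]
```

```bash
python3 -m inch '{"commands": [[[0.4,0.002,-0.0025,0.04,0],[0.4,0,0,0.045,0],[0.4,0,0,0.03,0],[0.4,0,0,0.014,0],[0.4,0,0,0,0],[0.9,0,0,0,0],[0.9,0,0,0,0],[0.9,0,0,0,0],[0.9,0,0,0,0],[0.9,0,0,0,0]]]}' 40; python3 -c "
from h import *
go([.606+.088*np.cos(np.radians(223.2)),-.041+.088*np.sin(np.radians(223.2)),.121],0)"
```

```text
time_s: 3.45
tcp_pos: [0.537, 0.0127, 0.1224]
tool_rot: [3.141, -0.0, 0.004]
force: [-1.2, -0.8, 6.2]
opening: 0.0174
gripper_force: 39.2
t 3.45 tcp [0.537  0.0127 0.1224] xaxis yaw -0.01 tilt [ 0.003  0.    -1.   ] F [-1.2 -0.8  6.2] op 0.0174 gf 39.2 q7 -1.86
delta tool [0.0048 0.1139 0.0015] spin(tool z) -0.0
```

```bash
python3 -m inch '{"commands": [[[0.9,-0.0044,0.0063,0,0],[0.9,-0.0038,0.0066,0,0],[0.9,-0.0032,0.007,0,0],[0.9,-0.0026,0.0072,0,0],[0.9,-0.002,0.0075,0,0],[0.9,-0.0013,0.0075,0,0],[0.9,-0.0006,0.0077,0,0],[0.9,0,0.0076,0,0],[0.9,0.0007,0.0077,0,0],[0.9,0.0014,0.0075,0,0]]]}'
python3 -m inch '{"commands": [[[0.9,0.002,0.0075,0,0],[0.9,0.0026,0.0072,0,0],[0.9,0.0033,0.0069,0,0],[0.9,0.0038,0.0066,0,0],[0.9,0.0045,0.0063,0,0],[0.9,0.0051,0.0061,0,0],[0.9,0,0,0,0],[0.9,0,0,0,0]]]}'
python3 - <<'E'
from h import *
go([.606+.088*np.cos(np.radians(223.2)),-.041+.088*np.sin(np.radians(223.2)),.121],0)
snap("top","top1")
E
```

```text
time_s: 4.7
tcp_pos: [0.521, -0.0592, 0.1224]
tool_rot: [-3.141, -0.0, -0.003]
force: [-0.7, 3.3, 9.5]
opening: 0.0178
gripper_force: 40.3
time_s: 5.7
tcp_pos: [0.5432, -0.1014, 0.1224]
tool_rot: [3.14, -0.001, 0.007]
force: [2.8, -0.1, 5.8]
opening: 0.018
gripper_force: 40.0
t 5.7 tcp [ 0.5432 -0.1014  0.1224] xaxis yaw -0.04 tilt [ 0.004  0.001 -1.   ] F [ 2.8 -0.1  5.8] op 0.018 gf 40.0 q7 -1.64
delta tool [-0.0014 -0.0001  0.0014] spin(tool z) -0.001
```

```bash
python3 -m inch '{"commands": [[[0.4,0,0,0,0],[0.4,0,0,0,0],[0.4,0,0,0,0],[0.4,0,0,0,0],[0.4,0,0,-0.05,0],[0.4,0,0,-0.05,0],[0.4,-0.035,-0.03,0,0],[0.4,-0.033,-0.032,0,0],[0.4,0,0,0,0],[0.4,0,0,0,0]]]}'
python3 - <<'E'
from h import *
go([.5,-.039,.22],0)
im,c=snap("wrist","w2"); im2,c2=snap("top","top2")
np.save("w2T.npy",c[3])
cv2.imwrite("pics/w2v.png",np.hstack([cv2.resize(im[0:300,170:470],(450,450)),cv2.resize(im2[150:280,250:370],(350,379))[:,:,:] if 0 else cv2.copyMakeBorder(cv2.resize(im2[150:280,250:370],(350,379)),0,71,0,0,0)]))
E
```

```text
time_s: 7.0
tcp_pos: [0.4741, -0.039, 0.2213]
tool_rot: [3.141, -0.001, 0.001]
force: [0.9, -0.8, -0.3]
opening: 0.0517
gripper_force: 0.0
t 7.0 tcp [ 0.4741 -0.039   0.2213] xaxis yaw -0.02 tilt [ 0.001  0.001 -1.   ] F [ 0.9 -0.8 -0.3] op 0.0517 gf 0.0 q7 -1.67
delta tool [0.0259 0.     0.0013] spin(tool z) -0.0
```

View pics/w2v.png

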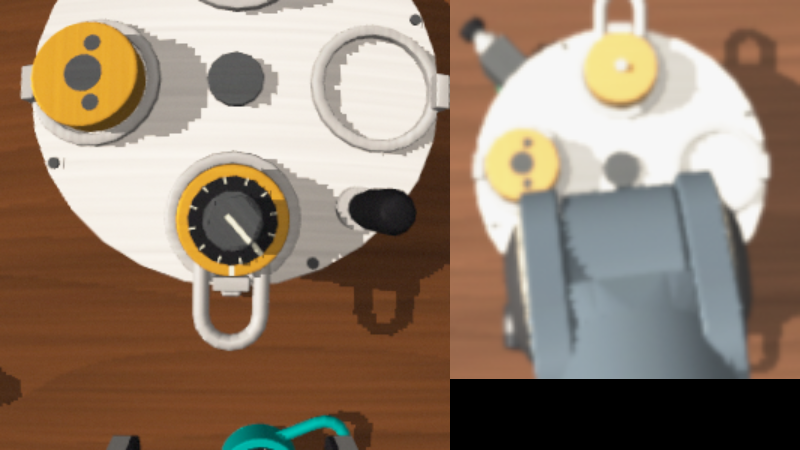

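The wrist crop shows the dial padlock at crop (233,220), its shackle pointing at the robot to about (231,330). The white line runs from (227,215) towards (262,258), and the table seems home. I measure the axis, nest, line angle and shackle.

```bash
python3 - <<'E'
from h import *
im=cv2.imread("pics/w2.png"); f,cx,cy,_=cam("wrist"); c=(f,cx,cy,np.load("w2T.npy")); hsv=cv2.cvtColor(im,cv2.COLOR_BGR2HSV); g=im.max(2)
def blob(m,x0,y0,x1,y1):
    w=np.zeros(m.shape,np.uint8); w[y0:y1,x0:x1]=m[y0:y1,x0:x1]
    return max(cv2.findContours(w,0,1)[0],key=cv2.contourArea)
P=lambda u,v,z:onz("wrist",u,v,z,c)
hub=cv2.minEnclosingCircle(blob(g<150,305,28,352,75)); C=P(*hub[0],.068); print("hub",C.round(4))
y=(hsv[...,0]>12)&(hsv[...,0]<32)&(hsv[...,1]>120)&(hsv[...,2]>120)
b=blob(y,285,100,368,188)
p=np.array([P(*q[0],.092)[:2] for q in cv2.convexHull(b)],np.float32); pc,pr=cv2.minEnclosingCircle(p); d=np.array(pc)-C[:2]
print("padlock body",pc,pr,np.degrees(np.arctan2(d[1],d[0])),np.linalg.norm(d))
w=(hsv[...,1]<60)&(g>150)
l=blob(w,315,138,350,176); pts=l[:,0,:].astype(float)
for z in(.0945,.111):
    q=np.array([P(*k,z)[:2] for k in pts],np.float32); vx,vy,x0,y0=cv2.fitLine(q,cv2.DIST_L2,0,.01,.01).ravel(); print("line z",z,np.degrees(np.arctan2(vy,vx)),"span",q.min(0),q.max(0), cv2.boundingRect(l))
# shackle: white/grey below
s=blob((hsv[...,1]<60)&(g>110),285,186,370,245); print("shackle",cv2.boundingRect(s)); 
for r in(200,205,210):
    xs=np.where(((hsv[...,1]<60)&(g>100))[r,285:370])[0]+285; print(r,xs.min(),xs.max(),P(xs.min(),r,.079).round(4),P(xs.max(),r,.079).round(4))
x,yy,ww,hh=cv2.boundingRect(s); print("bow end",P(x+ww/2,yy+hh,.079))
E
```

```text
hub [ 0.6073 -0.0409  0.068 ]
padlock body (0.5371376872062683, -0.03908408060669899) 0.02578119747340679 178.47775492727544 0.07021487540763932
line z 0.0945 41.0799 span [ 0.5268144  -0.04744741] [ 0.5396483  -0.03606289] (320, 143, 18, 20)
line z 0.111 41.07871 span [ 0.5282056 -0.046875 ] [ 0.54019344 -0.03624093] (320, 143, 18, 20)
shackle (290, 186, 71, 48)
200 298 348 [ 0.4978 -0.0198  0.079 ] [ 0.4978 -0.0562  0.079 ]
205 298 348 [ 0.4941 -0.0197  0.079 ] [ 0.4941 -0.0562  0.079 ]
210 299 347 [ 0.4904 -0.0204  0.079 ] [ 0.4904 -0.0555  0.079 ]
bow end [ 0.47209006 -0.03981606  0.079     ]
```

```bash
python3 - <<'E'
import cv2
im=cv2.imread("pics/w2.png"); cv2.imwrite("pics/z2.png",cv2.resize(im[100:195,275:375],None,fx=6,fy=6,interpolation=cv2.INTER_CUBIC))
E
```

```text
(no output)
```

View pics/z2.png

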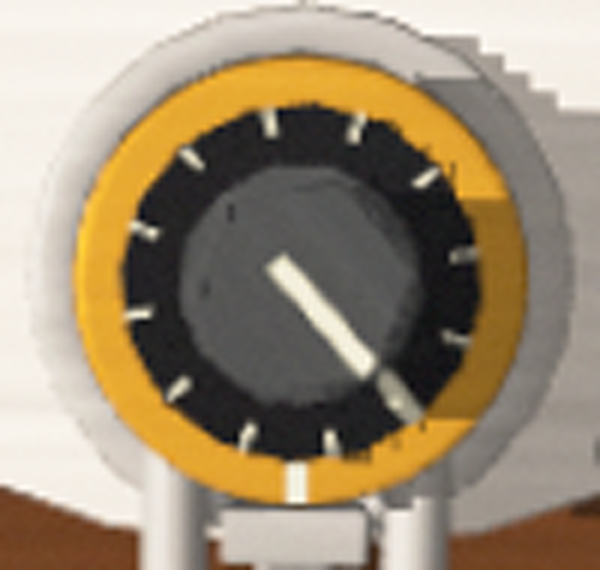

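The zoom shows the rim mark at (296,483) and the line pointing to (400,395). The dial is about 42° anticlockwise, centred on (300,283). I will grip the flats at axis 130.5° (spin −0.707), then turn 42° clockwise.

```bash
python3 -m inch '{"commands": [[[0.4,0.0315,0,0,0],[0.4,0.0315,0,0,0],[0.4,0,0,0,-0.177],[0.4,0,0,0,-0.177],[0.4,0,0,0,-0.177],[0.4,0,0,0,-0.177],[0.4,0,0,0.05,0],[0.4,0,0,0.03,0],[0.4,0,0,0.014,0],[0.4,0,0,0,0]]]}'
python3 -c "
from h import *
go([.5371,-.0391,.117],40.5)"
```

```text
time_s: 8.35
tcp_pos: [0.5367, -0.0389, 0.1263]
tool_rot: [-2.947, -1.087, 0.002]
force: [0.6, 0.9, 0.2]
opening: 0.051
gripper_force: 0.0
t 8.35 tcp [ 0.5367 -0.0389  0.1263] xaxis yaw 40.51 tilt [-0.001 -0.001 -1.   ] F [0.6 0.9 0.2] op 0.051 gf 0.0 q7 -1.12
delta tool [0.0002 0.0004 0.0093] spin(tool z) 0.0
```

```bash
python3 -m inch '{"commands": [[[0.4,0,0,0.009,0],[0.4,0,0,0,0],[0.9,0,0,0,0],[0.9,0,0,0,0],[0.9,0,0,0,0],[0.9,0,0,0,0],[0.9,0,0,0,0]]]}' 40
python3 -c "
from h import *
go([.5371,-.0391,.117],40.5)"
```

```text
time_s: 9.22
tcp_pos: [0.5371, -0.0387, 0.1187]
tool_rot: [2.946, 1.088, 0.001]
force: [-1.3, -1.3, 5.8]
opening: 0.0205
gripper_force: 39.9
t 9.225 tcp [ 0.5371 -0.0387  0.1187] xaxis yaw 40.54 tilt [ 0.001  0.001 -1.   ] F [-1.3 -1.3  5.8] op 0.0205 gf 39.9 q7 -1.13
delta tool [-0.0003  0.0004  0.0017] spin(tool z) 0.001
```

```bash
python3 -m inch '{"commands": [[[0.9,0,0,0,0.123],[0.9,0,0,0,0.123],[0.9,0,0,0,0.123],[0.9,0,0,0,0.123],[0.9,0,0,0,0.122],[0.9,0,0,0,0.122],[0.9,0,0,0,0],[0.9,0,0,0,0]]]}'
python3 -c "
from h import *
go([.5371,-.0391,.117],-1.7);print(ctrl.sense()['torque'])"
python3 -m inch '{"commands": [[[0.4,0,0,0,0],[0.4,0,0,0,0],[0.4,0,0,0,0],[0.4,0,0,-0.05,0],[0.4,0,0,-0.05,0],[0.4,-0.032,0,0,0],[0.4,-0.032,0,0,0],[0.4,0,0,0,0],[0.4,0,0,0,0]]]}'
python3 - <<'E'
from h import *
go([.5,-.039,.22],-1.7)
im,c=snap("wrist","w3"); np.save("w3T.npy",c[3])
cv2.imwrite("pics/z3.png",cv2.resize(im[95:245,265:385],None,fx=4,fy=4,interpolation=cv2.INTER_CUBIC))
E
```

```text
time_s: 10.22
tcp_pos: [0.5377, -0.0395, 0.1187]
tool_rot: [3.14, -0.042, 0.004]
force: [1.0, -3.5, 5.9]
opening: 0.0207
gripper_force: 40.4
t 10.225 tcp [ 0.5377 -0.0395  0.1187] xaxis yaw -1.53 tilt [ 0.003  0.001 -1.   ] F [ 1.  -3.5  5.9] op 0.0207 gf 40.4 q7 -1.77
delta tool [-0.0006 -0.0003  0.0017] spin(tool z) 0.003
[-0.84812373 -0.31251082 -0.0520906 ]
time_s: 11.35
tcp_pos: [0.4732, -0.0366, 0.2182]
tool_rot: [-3.141, 0.044, -0.001]
force: [0.6, 0.4, -1.0]
opening: 0.0515
gripper_force: 0.0
t 11.35 tcp [ 0.4732 -0.0366  0.2182] xaxis yaw -1.6 tilt [ 0.001 -0.    -1.   ] F [ 0.6  0.4 -1. ] op 0.0515 gf 0.0 q7 -1.69
delta tool [ 0.0268  0.0016 -0.0018] spin(tool z) 0.002
```

View pics/z3.png

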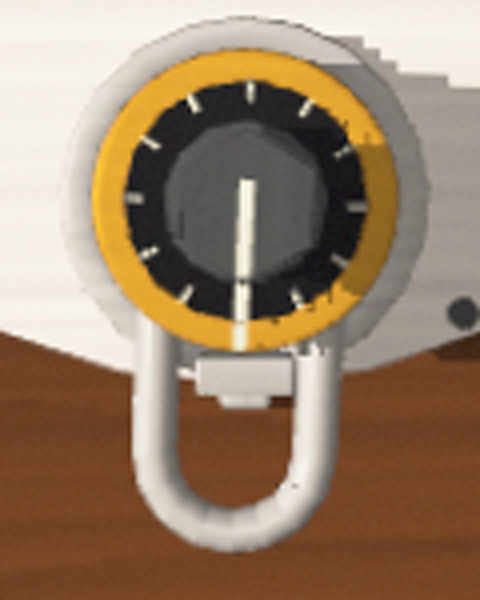

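The line from (248,180) to (241,310) is aligned with the rim mark at (240,340) and points at the shackle. Now to grip the shackle's legs 46 mm from the padlock's axis.

```bash
python3 -c "
from h import *
im=cv2.imread('pics/w3.png');hsv=cv2.cvtColor(im,cv2.COLOR_BGR2HSV);f,cx,cy,_=cam('wrist'); c=(f,cx,cy,np.load('w3T.npy'))
for r in(195,203,210):
    xs=np.where(((hsv[...,1]<60)&(im.max(2)>100))[r,285:370])[0]+285; print(r,onz('wrist',xs.min(),r,.079,c).round(4),onz('wrist',xs.max(),r,.079,c).round(4))
go([.491,-.0377,.087],-1.7)"
```

```text
195 [ 0.5018 -0.0184  0.079 ] [ 0.5008 -0.0542  0.079 ]
203 [ 0.4959 -0.0181  0.079 ] [ 0.4949 -0.0541  0.079 ]
210 [ 0.4907 -0.0186  0.079 ] [ 0.4897 -0.0541  0.079 ]
t 11.4 tcp [ 0.4735 -0.0366  0.2181] xaxis yaw -1.6 tilt [ 0.001 -0.    -1.   ] F [-0.8  0.  -0.4] op 0.0512 gf 0.0 q7 -1.69
delta tool [0.0174 0.0007 0.1311] spin(tool z) 0.002
```

```bash
python3 -m inch '{"commands": [[[0.38,0.0174,0.0005,0.03,0],[0.38,0,0,0.04,0],[0.38,0,0,0.03,0],[0.38,0,0,0.02,0],[0.38,0,0,0.01,0],[0.38,0,0,0,0],[0.38,0,0,0,0]]]}'
python3 -c "
from h import *
go([.491,-.0375,.087],-1.7)"
```

```text
time_s: 12.28
tcp_pos: [0.4909, -0.0377, 0.0887]
tool_rot: [3.141, -0.044, 0.003]
force: [0.5, -0.3, -0.8]
opening: 0.0529
gripper_force: 0.0
t 12.275 tcp [ 0.4909 -0.0377  0.0887] xaxis yaw -1.62 tilt [ 0.002  0.    -1.   ] F [ 0.5 -0.3 -0.8] op 0.0529 gf 0.0 q7 -1.79
delta tool [ 0.0001 -0.0002  0.0017] spin(tool z) 0.001
```

```bash
python3 -m inch '{"commands": [[[0.8,0,0,0.001,0],[0.8,0,0,0,0],[0.8,0,0,0,0],[0.8,0,0,0,0],[0.8,0,0,0,0]]]}' 90
python3 -m inch '{"commands": [[[0.8,-0.003,0,0,0],[0.8,-0.003,0,0,0],[0.8,-0.003,0,0,0],[0.8,-0.003,0,0,0],[0.8,-0.003,0,0,0],[0.8,0,0,0,0],[0.8,0,0,0,0]]]}'
```

```text
time_s: 12.9
tcp_pos: [0.4907, -0.0376, 0.0882]
tool_rot: [3.141, -0.044, 0.003]
force: [-1.9, 1.4, 6.3]
opening: 0.0331
gripper_force: 88.8
time_s: 13.78
tcp_pos: [0.4755, -0.0371, 0.0872]
tool_rot: [-3.141, 0.044, -0.002]
force: [3.6, -0.2, 4.6]
opening: 0.0328
gripper_force: 89.3
```

```bash
python3 -m inch '{"commands": [[[0.8,-0.001,0,0,0],[0.8,-0.001,0,0,0],[0.8,0,0,0,0],[0.8,0,0,0,0]]]}' 110
python3 - <<'E'
from h import *
im,c=snap("wrist","w4"); print(proj("wrist",[.537,-.039,.092],c), proj("wrist",[.4735,-.0375,.079],c))
cv2.imwrite("pics/z4.png",cv2.resize(im[60:360,180:460],None,fx=2,fy=2,interpolation=cv2.INTER_CUBIC))
E
```

```text
time_s: 14.28
tcp_pos: [0.4747, -0.0372, 0.0875]
tool_rot: [-3.141, 0.044, -0.006]
force: [5.8, -0.1, 3.8]
opening: 0.0327
gripper_force: 108.9
(np.float64(324.9624240190514), np.float64(166.52150929433498)) (np.float64(325.52630590841375), np.float64(322.87579343607575))
```

View pics/z4.png

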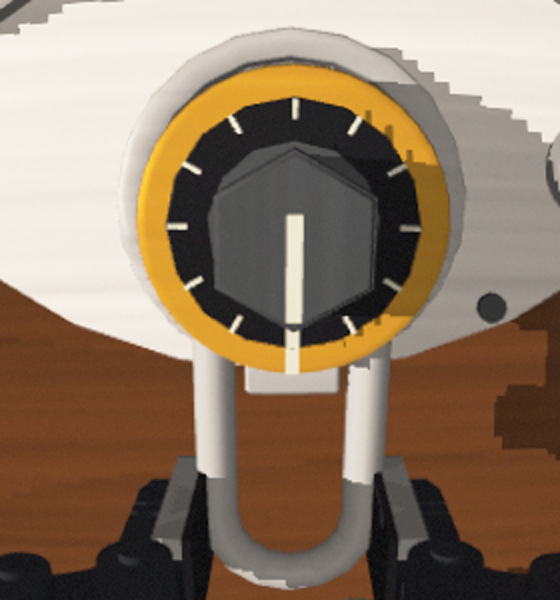

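The dial is still aligned, the legs are drawn out and the pads grip near the bow; the pull rose to 6 N at the stop. I ease off slightly and lift.

```bash
python3 -m inch '{"commands": [[[0.8,0.001,0,0,0],[0.8,0,0,-0.004,0],[0.8,0,0,-0.005,0],[0.8,0,0,-0.006,0],[0.8,0,0,-0.008,0],[0.8,0,0,-0.01,0],[0.8,0,0,0,0]]]}' 120
python3 -m inch '{"commands": [[[0.8,0,0,-0.012,0],[0.8,0,0,-0.015,0],[0.8,0,0,-0.02,0],[0.8,0,0,-0.02,0],[0.8,0,0,-0.02,0],[0.8,0,0,-0.02,0],[0.8,0,0,-0.015,0],[0.8,0,0,-0.01,0],[0.8,0,0,0,0],[0.8,0,0,0,0]]]}'
python3 - <<'E'
from h import *
go([.5,-.039,.22],-1.7)
im,c=snap("wrist","w5"); s,c2=snap("side","s5"); t,_=snap("top","t5")
x,y=map(int,proj("side",[.5,-.04,.18])); print(x,y)
cv2.imwrite("pics/z5.png",np.hstack([cv2.resize(im[60:360,180:460],(373,400)),cv2.resize(s[y-90:y+110,x-100:x+100],(400,400))]))
E
```

```text
time_s: 15.2
tcp_pos: [0.4722, -0.0375, 0.1195]
tool_rot: [3.141, -0.045, -0.005]
force: [-0.5, 0.0, -4.2]
opening: 0.0323
gripper_force: 120.8
time_s: 16.45
tcp_pos: [0.4735, -0.0373, 0.2513]
tool_rot: [-3.141, 0.044, 0.002]
force: [-0.0, 0.1, -4.9]
opening: 0.0321
gripper_force: 120.8
t 16.45 tcp [ 0.4735 -0.0373  0.2513] xaxis yaw -1.62 tilt [-0.002  0.    -1.   ] F [-0.   0.1 -4.9] op 0.0321 gf 120.8 q7 -1.67
delta tool [0.0266 0.001  0.0313] spin(tool z) 0.001
346 213
```

View pics/z5.png

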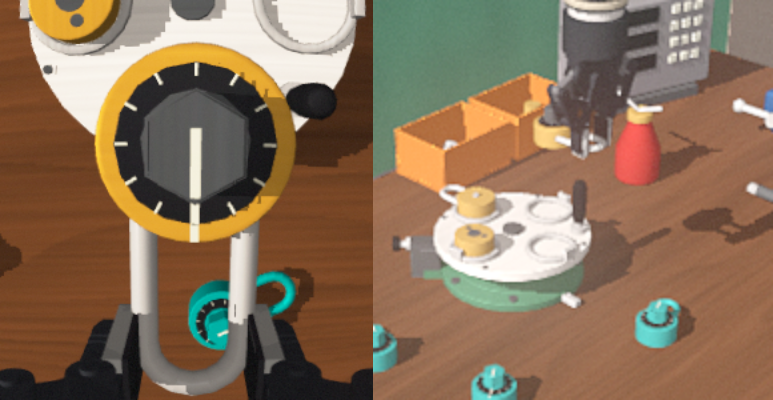

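The padlock hangs level with its shackle out, and the side view shows the two unfinished ones still in their nests with the table home. I let it settle and hand in.

```bash
python3 -m inch '{"commands": [[[0.8,0,0,0,0],[0.8,0,0,0,0],[0.8,0,0,0,0],[0.8,0,0,0,0]]]}'; python3 -c "
from bench import ctrl
print(ctrl.close_job())"
```

```text
time_s: 17.1
tcp_pos: [0.474, -0.0373, 0.252]
tool_rot: [3.141, -0.044, 0.0]
force: [-0.2, -0.1, -4.1]
opening: 0.0318
gripper_force: 120.8
the job is handed in; nothing more can be done
None
```

I handed the job in at 17.1 s with the padlock held still by its open shackle, about 17 cm above the plate, the table clicked in and the dial at its opening mark; the judge returned no verdict.

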